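# Feel which bearing carton is full and hold it over the plate

### The arm

A 6-joint arm with a two-finger parallel gripper is mounted at the origin on a cart in front of the work surface, level with it; the furniture and walls round the work are solid. World frame = base frame: x ahead of the robot, y to its left, z up, the work surface at z = 0. Lengths are in m, angles in rad, forces in N, time in s.
With the tool pointing down it reaches from about 0.3 to 0.775 m from the base axis. Payload 14.6 kg.
Tool frame: the origin (TCP) lies at the very end of the fingers, on their centre line; the grasp point (between the pads) lies 19 mm behind it (ctrl.grasp_offset is the distance from the TCP to the grasp point, in m); z points along the fingers, y is the line along which they close (so a half turn about z gives the same grasp; the last joint's range is limited). The gripper opens to 94 mm and grips with 3 to 60 N. Pads are 16 mm wide; open, the fingers measure 119 mm over their backs; the gripper's body (75 mm by 177 mm) begins 78 mm behind the grasp point.
Start: joints at [1.279, 0.3, 1.521, -0, 1.321, -0.067], TCP at [0.123, 0.536, 0.205] pointing down, gripper open.
Joint ranges: [-3.03, 3.03], [-0.79, 2.21], [0.23, 2.52], [-1.04, 4.18], [0, 3.07], [-2.55, 2.55]. Speed limits (rad/s): [2.22, 2.22, 2.57, 3.14, 3.14, 3.14].

### API

Orientations are given as [roll, pitch, yaw] about the fixed x, y, z axes, in that order (R = Rz(yaw) Ry(pitch) Rx(roll)).
In Python, from station import ctrl gives the robot as it stands.
- The arm moves only by the tool step_arm, never from a script. Its argument "plan" is a list that holds one entry, the list of rows, each a list of 6 numbers: the shift along the tool's x, y, z in units of 30 mm (1.0 is 30 mm), then the turn, a rotation vector about the tool's x, y, z in units of 6 degrees (1.0 is 6 degrees). In form: [[[dx, dy, dz, wx, wy, wz], ...]]. A call has 1 to 8 rows; each row is the pose to reach, as a shift and turn from the pose commanded when the call began, along the tool's axes at that moment; what a row does not reach only later rows make up. A row lasts 1/12 s, in which the tool goes at most 41.7 mm and 7.16 degrees, less where a joint would pass 70% of its speed; a pose out of reach is approached as far as the arm can. A call with a gripper value outside its range is refused whole. "grip" is the opening, from 0 (shut) to 1 (fully open), set as the call begins (left out, the last holds). The fingers move at their own pace and stop on an object; "squeeze" is the grip in N (left out, the last holds). Time passes only in rows, so rows that repeat a pose let the fingers close. It gives the time, the measured TCP pose, the force, the opening and the grip force at its end, in the units of the state.
- ctrl.get_obs(): the state, without advancing time (a new reading comes with each control period).
- ctrl.camera(name): name is "scene" or "top" or "wrist"; returns the picture (480x640x3 uint8, red, green, blue); there is no depth.
- ctrl.camera_model(name): a dict with "intrinsics" (3x3 intrinsics, pixels), "R" (3x3) and "t" (3): a world point X has camera coordinates R X + t; the wrist camera has in their place "tool_from_camera" (4x4, takes a point from camera to tool coordinates, whose origin is the TCP and whose axes are the flange's). Camera axes: x right, y down, z forward; pixel columns grow to the right and rows downward; lengths in m; the calibration is good to about 2 mm. A picture is of the moment at which its call begins: read the wrist's pose just before it. camera_model takes no time and is no camera call.
- ctrl.hand_in(): hands the job in; it is judged then, once.
Trained networks look in the newest picture that a camera, given by its name, has taken for a name from the list of things; names that differ only in an ending like _2 or _b are one class to them, and where a whole thing is asked for, a point or a joint stands for the part that bears it (a point fixed in the world has none). Each returns a list of dicts, best first, with "confidence" (0 to 1); they miss things now and then, are a little off and sometimes report something else, mostly with a low value. They report only what shows in the picture. A call takes as long as a camera call. They do not tell look-alikes from the thing itself.
- ctrl.masks_of(query, camera): "pixels" (480x640 bool, what is visible of it) and "at" ([column, row] in pixels, amid what is visible of it).
- ctrl.place_of(query, camera): "at" ([column, row] in pixels: a listed point, or the origin of a listed thing).
The state is a dict: "time_s": time; "qpos": joint angles; "joint_vel": joint speeds; "tau": joint torques, N m; "ee_pos": TCP position; "eef_rot": TCP orientation; "force": force on the tool from outside, world axes, zero at the start; "moment": the same for the moment, N m; "grip_width": finger opening in m; "grip_force": force on a finger pad.
Only numpy, scipy, OpenCV 4.12 (cv2) and the standard library are available. Lean on these libraries where they do the work, as an engineer would, in place of code of your own. Each camera call takes 0.05 s, during which the arm holds its last target. There are 200 camera calls.

### The job

Two bearing cartons that look alike lie on the bench, one left and one right of the round wooden plate; one is empty, the other still has its bearings inside. Feel which: lift the left one about 10 cm straight up and set it back down flat on its own side of the plate, then lift the right one likewise. Stack the lighter one squarely on the pile of two empty cartons and let go, then present the heavier one for unpacking: finish while still holding it level, a hand's breadth (about 10 cm) above the middle of the plate, with the pile and the other things left where they were.

Things in the scene. Friction and masses are not known exactly. Their poses are not given: they have to be found in the camera images.
- carton_a: One of two bearing cartons that look alike: flat square closed box, 69 x 69 x 20.5 mm (a thin flap, look only, stands 5 mm above the lid); takes a 20 N grip. Origin: centre of underside, z up, x and y square to the sides. Lies on the bench left (+y) or right (-y) of the plate. One is empty (50 to 95 g), one full (320 to 500 g); neither looks, name nor place tells which.
- carton_b: One of two bearing cartons that look alike: flat square closed box, 69 x 69 x 20.5 mm (a thin flap, look only, stands 5 mm above the lid); takes a 20 N grip. Origin: centre of underside, z up, x and y square to the sides. Lies on the bench left (+y) or right (-y) of the plate. One is empty (50 to 95 g), one full (320 to 500 g); neither looks, name nor place tells which.
- pile_low: Lower carton of the pile: flat square closed box, 69 x 69 x 20.5 mm (a thin flap, look only, stands 5 mm above the lid); takes a 20 N grip. Origin: centre of underside, z up, x and y square to the sides. Empty, 80 g, loose on a fixed eight-sided wooden blank, about 125 mm across, whose top is 26 mm above the bench.
- pile_top: Upper carton of the pile: flat square closed box, 69 x 69 x 20.5 mm (a thin flap, look only, stands 5 mm above the lid); takes a 20 N grip. Origin: centre of underside, z up, x and y square to the sides. Empty, 80 g, lying square on the lower one, lid 67 mm above the bench; the lighter carton goes on top of it.
- plate_low: empty shallow round wooden plate, 245 mm across, rim 21 mm high, fixed on the bench. Origin: centre of its underside.
- sanding_block: bystander: brown sanding block, 63 x 112 x 33 mm, loose near the bench's front edge, right of the pile. Origin: centre of its underside. Leave alone.
- octagon: bystander: dark walnut octagonal ring blank, 84 x 82 x 26 mm, loose on the bench beyond the plate. Origin: centre of its underside. Leave alone.
- bare_bearing: bystander: bare ball bearing, 62 mm across and 16 mm high, loose on the bench beyond the right carton. Origin: centre of its underside. Leave alone.
There are look-alikes about, which are no part of the job. Leave any purple look-alike of the carton_a alone.

How it is judged:
On the way, in this order (a step that is already met when the one before it is completed fails the run):
1. the left carton is gripped and raised at least 4 cm on its side of the plate, the right one still lying on the bench (((height (world z) of carton_a above 0.04 m and world y of carton_a above 0.12 m and contact force between carton_a and the fingers above 0.5 N and (height (world z) of carton_b below 0.008 m and contact force between carton_b and the fingers below 0.1 N) and world y of carton_b below -0.05 m) or (height (world z) of carton_b above 0.04 m and world y of carton_b above 0.12 m and contact force between carton_b and the fingers above 0.5 N and (height (world z) of carton_a below 0.008 m and contact force between carton_a and the fingers below 0.1 N) and world y of carton_a below -0.05 m))), for 0.2 s.
2. the right carton is gripped and raised at least 4 cm on its side of the plate, the left one lying flat on the bench again on its own side, let go (((height (world z) of carton_a above 0.04 m and world y of carton_a below -0.05 m and contact force between carton_a and the fingers above 0.5 N and (height (world z) of carton_b below 0.008 m and contact force between carton_b and the fingers below 0.1 N) and world y of carton_b above 0.12 m) or (height (world z) of carton_b above 0.04 m and world y of carton_b below -0.05 m and contact force between carton_b and the fingers above 0.5 N and (height (world z) of carton_a below 0.008 m and contact force between carton_a and the fingers below 0.1 N) and world y of carton_a above 0.12 m))), for 0.2 s.
3. the lighter carton lies squarely on the pile, let go (horizontal distance between carton_b and pile_top below 0.008 m and (angle between the x axis of carton_b and the x axis of pile_top, either way round below 0.14 rad or angle between the x axis of carton_b and the y axis of pile_top, either way round below 0.14 rad) and horizontal distance between pile_top and pile_low below 0.008 m and (angle between the x axis of pile_top and the x axis of pile_low, either way round below 0.14 rad or angle between the x axis of pile_top and the y axis of pile_low, either way round below 0.14 rad) and z of carton_b in the frame of pile_top between 0.017 and 0.024 m and z of pile_top in the frame of pile_low between 0.017 and 0.024 m and angle between carton_b's own z axis and vertical below 0.06 rad and contact force between carton_b and the fingers below 0.1 N and linear speed of carton_b below 0.02 m/s), for 0.2 s.
At the end, for the whole second after the job is handed in: Lighter carton let go on the pile, within 8 mm and 8 degrees of square with the upper pile carton, that one likewise with the lower; heavier carton held still in the fingers, touching nothing else, level within 10 degrees, underside 6 to 15 cm above the bench, centre within 4 cm of the plate's (all of step 3 and horizontal distance between carton_a and plate_low below 0.04 m and height (world z) of carton_a between 0.06 and 0.15 m and angle between carton_a's own z axis and vertical below 0.17 rad and contact force between carton_a and the fingers above 0.5 N and linear speed of carton_a below 0.03 m/s and contact force between carton_a and carton_b below 0.1 N and contact force between carton_a and plate_low below 0.1 N); the arm keeps its last pose, push and grip.
It fails at once if the pile's lower carton is shifted more than 25 mm (distance of pile_low from where it was at the start of the episode above 0.025 m).
It fails at once if the sanding block is shifted more than 25 mm (distance of sanding_block from where it was at the start of the episode above 0.025 m).
It fails at once if the walnut octagon is shifted more than 25 mm (distance of octagon from where it was at the start of the episode above 0.025 m).
It fails at once if the bare bearing is shifted more than 25 mm (distance of bare_bearing from where it was at the start of the episode above 0.025 m).
It also fails if it takes over 72 s, if anything falls off the work surface, if the arm or the gripper's body presses on something with over 40 N, if the wrist force passes 120 N, or if a joint passes its speed limit or range.

## Working session

There is one attempt and no reset: what is moved stays moved. The work goes in short steps, Python scripts to look and compute and a tool call to move; the robot and the scene stay as the last step left them, time stands still between calls to the robot, and variables do not carry over. Pictures are saved under pics/ and viewed, at most 10 in all, crops included, and the job is handed in when it is done.

Besides the shell and the picture viewer there is one more tool, called after "Request:" as a command line: name --argument value ..., lists and objects as JSON in quotes. step_arm: Moves the arm, as the interface text tells. Its arguments: {"type":"object","properties":{"plan":{"type":"array","items":{"type":"array","items":{"type":"array","items":{"type":"number"}}}},"grip":{"type":"number"},"squeeze":{"type":"number"}},"required":["plan"]}

```bash
mkdir -p pics; cat > h.py <<'E'
import numpy as np, cv2
from station import ctrl
def ray(cam,px,z):
    m=ctrl.camera_model(cam);K=np.array(m["intrinsics"]);R=np.array(m["R"]);t=np.array(m["t"])
    d=R.T@np.linalg.inv(K)@np.array([px[0],px[1],1.]);c=-R.T@t
    return c+d*(z-c[2])/d[2]
E
python3 - <<'E'
from h import *
for c in("top","scene"):
    cv2.imwrite(f"pics/{c}0.png",ctrl.camera(c)[:,:,::-1])
    m=ctrl.camera_model(c);print(c,np.round(-np.array(m["R"]).T@m["t"],3))
for q,z in(("carton_a",.0205),("pile_top",.067),("plate_low",.0),("sanding_block",.033),("octagon",.026),("bare_bearing",.016)):
    for r in ctrl.masks_of(q,"top"):
        p=r["pixels"].astype(np.uint8);cs,_=cv2.findContours(p,0,1)
        if not cs: continue
        c=max(cs,key=cv2.contourArea)
        w=np.array([ray("top",x[0],z)[:2] for x in c],np.float32)
        print(q,round(r["confidence"],2),np.round(r["at"]),[np.round(v,3) for v in cv2.minAreaRect(w)])
o=ctrl.get_obs();print({k:np.round(v,3) for k,v in o.items()})
E
```

```text
top [-0.097  0.3    1.717]
scene [-0.42  -0.71   1.428]
carton_a 0.81 [424. 246.] [array([ 0.486, -0.145]), array([0.075, 0.073]), np.float64(4.505)]
carton_a 0.69 [281. 299.] [array([0.41 , 0.331]), array([0.073, 0.069]), np.float64(16.246)]
carton_a 0.58 [153. 316.] [array([0.432, 0.72 ]), array([0.076, 0.073]), np.float64(13.414)]
pile_top 0.67 [462. 233.] [array([ 0.507, -0.289]), array([0.071, 0.077]), np.float64(67.325)]
sanding_block 0.84 [513. 263.] [array([ 0.388, -0.42 ]), array([0.068, 0.124]), np.float64(10.626)]
octagon 0.62 [357. 185.] [array([0.747, 0.012]), array([0.072, 0.092]), np.float64(77.095)]
bare_bearing 0.48 [416. 215.] [array([ 0.605, -0.161]), array([0.061, 0.063]), np.float64(78.862)]
{'time_s': np.float64(0.4), 'qpos': array([ 1.279,  0.3  ,  1.521, -0.   ,  1.321, -0.067]), 'joint_vel': array([ 0.002, -0.   , -0.002,  0.   ,  0.003, -0.001]), 'tau': array([-2.000e-03, -5.312e+01, -3.526e+01,  7.100e-02,  2.200e-02,
       -0.000e+00]), 'ee_pos': array([0.123, 0.536, 0.205]), 'eef_rot': array([-3.141,  0.   ,  2.917]), 'force': array([-0.383,  0.438, -0.513]), 'moment': array([-0.007,  0.017,  0.002]), 'grip_force': np.float64(0.0), 'grip_width': np.float64(0.094)}
```

View pics/top0.png

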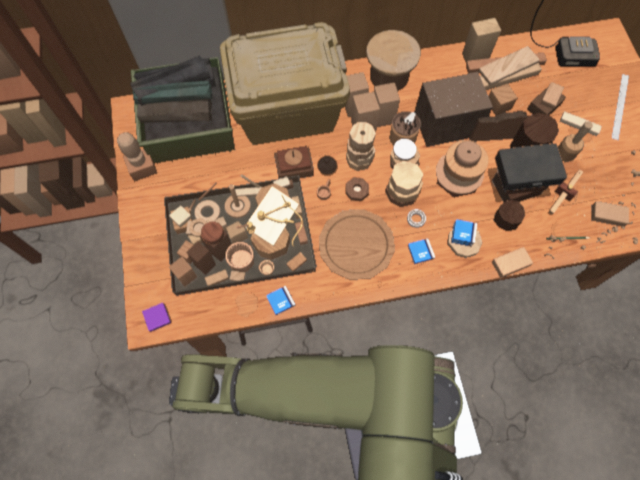

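View pics/scene0.png

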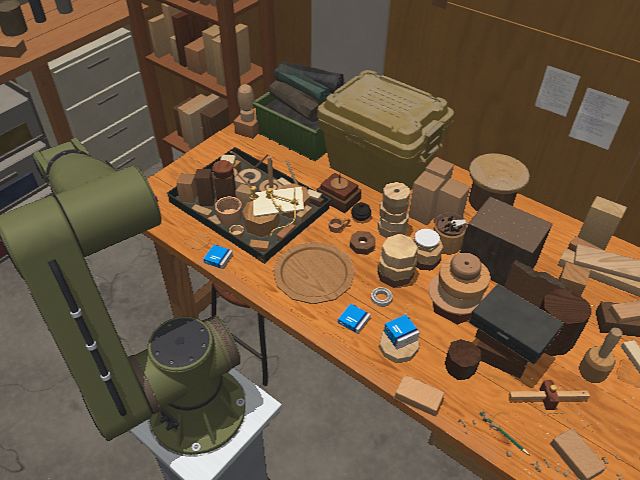

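```bash
cat >> h.py <<'E'
from scipy.spatial.transform import Rotation as Ro
def pose():
    o=ctrl.get_obs();return np.array(o["ee_pos"]),Ro.from_euler("xyz",o["eef_rot"]).as_matrix()
def go(p,yaw):
    "units row for target TCP position p, pointing down with yaw (mod half turn if j6 allows)"
    q,R=pose();T=Ro.from_euler("xyz",[np.pi,0,yaw]).as_matrix()
    d=R.T@(np.array(p)-q);w=Ro.from_matrix(R.T@T).as_rotvec()
    j1=np.arctan2(p[1],p[0]);j6=(j1+np.pi/2-yaw+np.pi)%(2*np.pi)-np.pi
    print("row",np.round(np.r_[d/.03,np.degrees(w)/6],2),"j6~",round(j6,2),"rows>=",round(max(np.linalg.norm(d)/.0417,np.degrees(np.linalg.norm(w))/7.16),1))
def wcam():
    m=ctrl.camera_model("wrist");X=np.array(m["tool_from_camera"]);q,R=pose()
    return np.array(m["intrinsics"]),R@X[:3,:3],R@X[:3,3]+q
def wfit(query,z,near,tag=None):
    "fit square lid (top plane z) seen by the wrist"
    K,R,c=wcam();im=ctrl.camera("wrist")
    if tag: cv2.imwrite(f"pics/{tag}.png",im[:,:,::-1])
    for r in ctrl.masks_of(query,"wrist"):
        cs,_=cv2.findContours(r["pixels"].astype(np.uint8),0,1)
        if not cs: continue
        u=max(cs,key=cv2.contourArea)[:,0].astype(float)
        d=(R@np.linalg.inv(K)@np.c_[u,np.ones(len(u))].T).T
        w=(c+d*((z-c[2])/d[:,2])[:,None])[:,:2].astype(np.float32)
        (x,y),s,a=cv2.minAreaRect(w)
        print(query,round(r["confidence"],2),np.round(r["at"]),"xy",round(x,4),round(y,4),"size",np.round(s,4),"ang",round((a+45)%90-45,1))
E
python3 - <<'E'
from h import *
print(np.round(ctrl.camera_model("wrist")["tool_from_camera"],3));print(ctrl.camera_model("wrist")["intrinsics"])
r=ctrl.place_of("plate_low","top");print([(x["confidence"],np.round(ray("top",x["at"],0),3)) for x in r])
print(ray("top",[357,244],.02))
go([.41,.331,.2],np.pi+.28)
E
```

```text
[[-0.    -0.969 -0.246  0.071]
 [ 1.    -0.    -0.001 -0.001]
 [ 0.001 -0.246  0.969 -0.179]
 [ 0.     0.     0.     1.   ]]
[[375.06717546   0.         320.75822073]
 [  0.         375.06717546 232.82813844]
 [  0.           0.           1.        ]]
[]
[0.54818019 0.0540007  0.02      ]
row [-10.86  -4.53   0.18  -0.     0.    -4.82] j6~ -1.17 rows>= 8.5
```

Request:
step_arm --plan '[[[-10.8,-4.5,0,0,0,-4.8],[-10.8,-4.5,0,0,0,-4.8],[-10.8,-4.5,0,0,0,-4.8],[-10.8,-4.5,0,0,0,-4.8],[-10.8,-4.5,0,0,0,-4.8],[-10.8,-4.5,0,0,0,-4.8],[-10.8,-4.5,0,0,0,-4.8],[-10.8,-4.5,0,0,0,-4.8]]]' --grip 1

```text
time_s: 1.12
ee_pos: [0.3825, 0.3504, 0.2057]
eef_rot: [3.141, 0.0, -2.864]
force: [-0.5, 0.3, 0.4]
grip_width: 0.0942
grip_force: 0.0
```

Request:
step_arm --plan '[[[-2.0,-0.8,0,0,0,0],[0,0,0,0,0,0],[0,0,0,0,0,0]]]'

```text
time_s: 1.37
ee_pos: [0.3799, 0.3507, 0.2025]
eef_rot: [-3.14, -0.006, -2.867]
force: [-0.5, 0.8, 0.2]
grip_width: 0.094
grip_force: 0.0
```

```bash
python3 - <<'E'
from h import *
print(pose()[0],ctrl.get_obs()["eef_rot"])
wfit("carton_a",.0205,None,"w1")
go([.41,.331,.2],np.pi+.28)
E
```

```text
[0.37989687 0.35070242 0.20245783] [-3.13972247 -0.00624534 -2.86722993]
carton_a 0.62 [294. 234.] xy 0.4071 0.33 size [0.0708 0.0681] ang 16.0
row [-0.74 -0.93  0.17 -0.   -0.01 -0.02] j6~ -1.17 rows>= 0.9
```

View pics/w1.png

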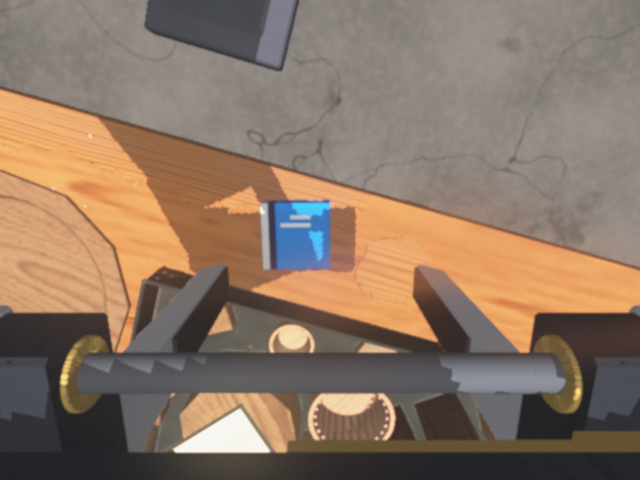

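```bash
python3 - <<'E'
from h import *
go([.407,.330,.05],np.pi+np.radians(16))
E
```

```text
row [-0.64 -0.94  5.17 -0.   -0.01 -0.01] j6~ -1.17 rows>= 3.8
```

Request:
step_arm --plan '[[[-0.64,-0.94,1,0,0,0],[-0.64,-0.94,2,0,0,0],[-0.64,-0.94,3,0,0,0],[-0.64,-0.94,4,0,0,0],[-0.64,-0.94,5.1,0,0,0],[-0.64,-0.94,5.1,0,0,0],[-0.64,-0.94,5.1,0,0,0],[-0.64,-0.94,5.1,0,0,0]]]'

```text
time_s: 2.13
ee_pos: [0.4082, 0.3308, 0.0546]
eef_rot: [3.141, 0.003, -2.863]
force: [-0.6, 0.8, 0.1]
grip_width: 0.094
grip_force: 0.0
```

```bash
python3 - <<'E'
from h import *
print(pose()[0],ctrl.get_obs()["eef_rot"])
wfit("carton_a",.0205,None)
go([.407,.330,.006],np.pi+np.radians(16))
E
```

```text
[0.40820595 0.33076167 0.05464611] [ 3.14073913e+00  2.59503680e-03 -2.86323548e+00]
carton_a 0.86 [324. 257.] xy 0.408 0.3307 size [0.0729 0.069 ] ang 16.0
row [ 0.05 -0.02  1.63  0.01  0.03 -0.01] j6~ -1.17 rows>= 1.2
```

Aligned; descend and grip at about 15 N.

Request:
step_arm --plan '[[[0,0,0.6,0,0,0],[0,0,1.2,0,0,0],[0,0,1.6,0,0,0],[0,0,1.6,0,0,0]]]'

```text
time_s: 2.57
ee_pos: [0.4068, 0.3297, 0.0035]
eef_rot: [-3.141, -0.002, -2.864]
force: [-0.2, -0.2, 0.0]
grip_width: 0.0942
grip_force: 0.0
```

Request:
step_arm --plan '[[[0,0,0,0,0,0],[0,0,0,0,0,0],[0,0,0,0,0,0],[0,0,0,0,0,0],[0,0,0,0,0,0],[0,0,0,0,0,0],[0,0,0,0,0,0],[0,0,0,0,0,0]]]' --grip 0 --squeeze 16

```text
time_s: 3.23
ee_pos: [0.4077, 0.3305, 0.0053]
eef_rot: [3.141, 0.001, -2.864]
force: [-1.2, 1.0, 5.9]
grip_width: 0.0688
grip_force: 16.0
```

Request:
step_arm --plan '[[[0,0,-0.4,0,0,0],[0,0,-0.9,0,0,0],[0,0,-1.4,0,0,0],[0,0,-1.9,0,0,0],[0,0,-2.4,0,0,0],[0,0,-2.9,0,0,0],[0,0,-3.3,0,0,0],[0,0,-3.3,0,0,0]]]'

```text
time_s: 3.9
ee_pos: [0.408, 0.3304, 0.1061]
eef_rot: [3.141, 0.003, -2.864]
force: [-0.1, -0.8, -4.7]
grip_width: 0.0686
grip_force: 16.0
```

Request:
step_arm --plan '[[[0,0,0,0,0,0],[0,0,0,0,0,0],[0,0,0,0,0,0],[0,0,0,0,0,0],[0,0,0,0,0,0],[0,0,0,0,0,0]]]'

```text
time_s: 4.4
ee_pos: [0.4072, 0.3299, 0.1031]
eef_rot: [-3.141, -0.001, -2.864]
force: [0.7, -0.5, -5.4]
grip_width: 0.0685
grip_force: 16.0
```

Request:
step_arm --plan '[[[0,0,0.5,0,0,0],[0,0,1.0,0,0,0],[0,0,1.5,0,0,0],[0,0,2.0,0,0,0],[0,0,2.5,0,0,0],[0,0,2.9,0,0,0],[0,0,3.15,0,0,0],[0,0,3.3,0,0,0]]]'

```text
time_s: 5.07
ee_pos: [0.4076, 0.3299, 0.0042]
eef_rot: [-3.141, -0.0, -2.864]
force: [-2.9, -7.8, 24.2]
grip_width: 0.0685
grip_force: 16.0
```

Request:
step_arm --plan '[[[0,0,0,0,0,0],[0,0,0,0,0,0],[0,0,0,0,0,0]]]'

```text
time_s: 5.32
ee_pos: [0.4075, 0.3301, 0.0048]
eef_rot: [3.141, 0.0, -2.864]
force: [0.7, 0.8, -4.6]
grip_width: 0.0689
grip_force: 16.0
```

Request:
step_arm --plan '[[[0,0,0,0,0,0],[0,0,0,0,0,0],[0,0,0,0,0,0],[0,0,0,0,0,0],[0,0,0,0,0,0],[0,0,0,0,0,0]]]' --grip 1

```text
time_s: 5.82
ee_pos: [0.4074, 0.33, 0.0046]
eef_rot: [3.142, 0.0, -2.864]
force: [0.1, -0.1, -0.6]
grip_width: 0.094
grip_force: 0.0
```

Request:
step_arm --plan '[[[0,0,-0.8,0,0,0],[0,0,-1.6,0,0,0],[0,0,-2.6,0,0,0],[0,0,-3.8,0,0,0],[0,0,-5,0,0,0],[0,0,-6,0,0,0],[0,0,-6.5,0,0,0],[0,0,-6.5,0,0,0]]]'

```text
time_s: 6.48
ee_pos: [0.4083, 0.3307, 0.2032]
eef_rot: [3.14, 0.006, -2.864]
force: [-0.2, 0.0, 0.3]
grip_width: 0.0941
grip_force: 0.0
```

```bash
python3 - <<'E'
from h import *
print(pose()[0],ctrl.get_obs()["force"])
wfit("carton_a",.0205,None)
go([.44,-.14,.22],np.pi+np.radians(4.5))
E
```

```text
[0.40833264 0.33072142 0.20317641] [-0.15812536  0.00311747  0.30152551]
carton_a 0.76 [321. 210.] xy 0.4074 0.3288 size [0.0708 0.0688] ang 16.1
carton_a 0.72 [631. 303.] xy 0.4121 0.6693 size [0.0227 0.0172] ang 15.9
row [  3.25 -15.36  -0.7    0.     0.     1.9 ] j6~ -1.96 rows>= 11.3
```

Request:
step_arm --plan '[[[1.6,-7.7,-0.7,0,0,1],[1.6,-7.7,-0.7,0,0,1],[1.6,-7.7,-0.7,0,0,1],[1.6,-7.7,-0.7,0,0,1],[1.6,-7.7,-0.7,0,0,1],[1.6,-7.7,-0.7,0,0,1],[1.6,-7.7,-0.7,0,0,1],[1.6,-7.7,-0.7,0,0,1]]]'

```text
time_s: 7.25
ee_pos: [0.4243, 0.0937, 0.2193]
eef_rot: [3.141, -0.002, -2.971]
force: [-0.4, 0.6, 1.5]
grip_width: 0.0942
grip_force: 0.0
```

```bash
python3 - <<'E'
from h import *
go([.44,-.14,.22],np.pi+np.radians(4.5))
E
```

```text
row [ 0.8  -7.77 -0.02  0.   -0.02  0.88] j6~ -1.96 rows>= 5.6
```

Request:
step_arm --plan '[[[0.8,-7.7,0,0,0,0.9],[0.8,-7.7,0,0,0,0.9],[0.8,-7.7,0,0,0,0.9],[0.8,-7.7,0,0,0,0.9],[0.8,-7.7,0,0,0,0.9],[0.8,-7.7,0,0,0,0.9],[0.8,-7.7,0,0,0,0.9],[0.8,-7.7,0,0,0,0.9]]]'

```text
time_s: 7.92
ee_pos: [0.4407, -0.1367, 0.2191]
eef_rot: [3.14, -0.002, -3.064]
force: [0.4, 0.1, 0.1]
grip_width: 0.0943
grip_force: 0.0
```

```bash
python3 - <<'E'
from h import *
print(pose()[0])
wfit("carton_a",.0205,None,"w2")
wfit("pile_top",.067,None)
wfit("bare_bearing",.016,None)
E
```

```text
[ 0.44071875 -0.13667507  0.21914299]
carton_a 0.88 [306. 246.] xy 0.4821 -0.1486 size [0.0722 0.0688] ang 4.4
pile_top 0.78 [153. 269.] xy 0.5027 -0.29 size [0.0709 0.0786] ang -24.4
bare_bearing 0.95 [289. 330.] xy 0.587 -0.1664 size [0.0451 0.0606] ang 4.6
```

View pics/w2.png

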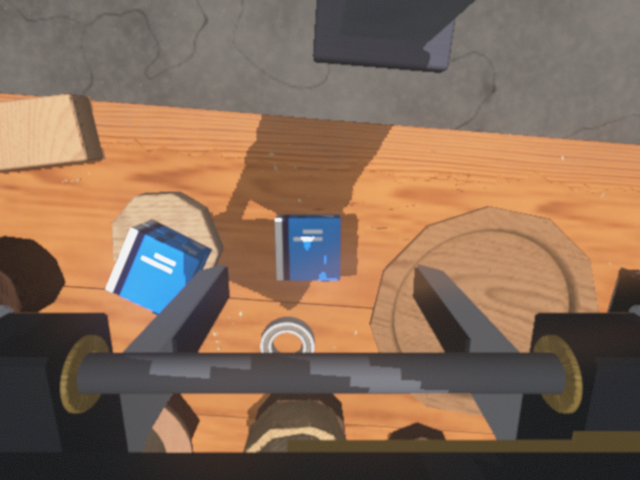

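```bash
python3 - <<'E'
from h import *
go([.482,-.148,.05],np.pi+np.radians(4.4))
E
```

```text
row [-1.34 -0.51  5.68  0.   -0.    0.04] j6~ -1.95 rows>= 4.2
```

Request:
step_arm --plan '[[[-1.34,-0.5,1,0,0,0],[-1.34,-0.5,2,0,0,0],[-1.34,-0.5,3,0,0,0],[-1.34,-0.5,4,0,0,0],[-1.34,-0.5,5,0,0,0],[-1.34,-0.5,5.6,0,0,0],[-1.34,-0.5,5.6,0,0,0],[-1.34,-0.5,5.6,0,0,0]]]'

```text
time_s: 8.88
ee_pos: [0.4819, -0.1483, 0.0525]
eef_rot: [3.141, -0.001, -3.062]
force: [-0.3, -0.2, 0.1]
grip_width: 0.0944
grip_force: 0.0
```

```bash
python3 - <<'E'
from h import *
print(pose()[0],ctrl.get_obs()["eef_rot"])
wfit("carton_a",.0205,None)
go([.482,-.148,.006],np.pi+np.radians(4.4))
E
```

```text
[ 0.48192067 -0.14829105  0.05250839] [ 3.14110617e+00 -9.96896207e-04 -3.06208900e+00]
carton_a 0.6 [323. 259.] xy 0.4829 -0.1479 size [0.0737 0.0705] ang 4.5
row [ 0.03  0.03  1.6  -0.01  0.02  0.02] j6~ -1.95 rows>= 1.2
```

Request:
step_arm --plan '[[[0,0,0.6,0,0,0],[0,0,1.2,0,0,0],[0,0,1.55,0,0,0],[0,0,1.55,0,0,0]]]'

```text
time_s: 9.32
ee_pos: [0.4816, -0.1485, 0.0053]
eef_rot: [3.141, -0.001, -3.063]
force: [-0.3, -0.1, -0.5]
grip_width: 0.0941
grip_force: 0.0
```

Request:
step_arm --plan '[[[0,0,0,0,0,0],[0,0,0,0,0,0],[0,0,0,0,0,0],[0,0,0,0,0,0],[0,0,0,0,0,0],[0,0,0,0,0,0],[0,0,0,0,0,0],[0,0,0,0,0,0]]]' --grip 0 --squeeze 16

```text
time_s: 9.98
ee_pos: [0.4824, -0.1489, 0.0067]
eef_rot: [-3.141, 0.001, -3.063]
force: [-0.9, 0.2, 6.9]
grip_width: 0.0687
grip_force: 16.0
```

Request:
step_arm --plan '[[[0,0,-0.4,0,0,0],[0,0,-0.9,0,0,0],[0,0,-1.4,0,0,0],[0,0,-1.9,0,0,0],[0,0,-2.4,0,0,0],[0,0,-2.9,0,0,0],[0,0,-3.3,0,0,0],[0,0,-3.3,0,0,0]]]'

```text
time_s: 10.65
ee_pos: [0.4829, -0.1492, 0.1073]
eef_rot: [-3.14, 0.003, -3.063]
force: [0.1, -0.3, -0.1]
grip_width: 0.0685
grip_force: 16.0
```

Request:
step_arm --plan '[[[0,0,0,0,0,0],[0,0,0,0,0,0],[0,0,0,0,0,0],[0,0,0,0,0,0],[0,0,0,0,0,0],[0,0,0,0,0,0]]]'

```text
time_s: 11.15
ee_pos: [0.4818, -0.1487, 0.1046]
eef_rot: [3.141, -0.001, -3.063]
force: [-0.4, 1.0, 0.1]
grip_width: 0.0688
grip_force: 16.0
```

```bash
python3 - <<'E'
from h import *
go([.568,-.319,.24],np.pi-np.radians(24.4))
E
```

```text
row [-2.41 -5.88 -4.52  0.   -0.01  4.82] j6~ -1.66 rows>= 5.6
```

Request:
step_arm --plan '[[[0,0,-1.2,0,0,0],[0,0,-2.4,0,0,0],[0,0,-3.5,0,0,0],[0,0,-4.5,0,0,0.5],[-0.5,-1.2,-4.5,0,0,1.4],[-1.0,-2.4,-4.5,0,0,2.4],[-1.5,-3.6,-4.5,0,0,3.3],[-2.0,-4.8,-4.5,0,0,4]]]'

```text
time_s: 11.82
ee_pos: [0.5537, -0.2892, 0.2399]
eef_rot: [-3.142, 0.0, 2.797]
force: [0.4, -0.3, -1.2]
grip_width: 0.0685
grip_force: 16.0
```

```bash
python3 - <<'E'
from h import *
go([.568,-.319,.24],np.pi-np.radians(24.4))
E
```

```text
row [-0.79 -0.77 -0.   -0.    0.    0.77] j6~ -1.66 rows>= 0.8
```

Request:
step_arm --plan '[[[-0.5,-0.5,0,0,0,0.5],[-0.8,-0.8,0,0,0,0.77],[-0.8,-0.8,0,0,0,0.77],[-0.8,-0.8,0,0,0,0.77],[-0.8,-0.8,0,0,0,0.77],[-0.8,-0.8,0,0,0,0.77],[-0.8,-0.8,0,0,0,0.77]]]'

```text
time_s: 12.4
ee_pos: [0.5677, -0.3174, 0.2405]
eef_rot: [-3.142, 0.001, 2.722]
force: [-0.5, -0.5, -0.3]
grip_width: 0.0686
grip_force: 16.0
```

```bash
python3 - <<'E'
from h import *
print(pose()[0],ctrl.get_obs()["eef_rot"])
wfit("pile_top",.067,None,"w3")
wfit("carton_a",pose()[0][2]+.02,None)
E
```

```text
[ 0.56769037 -0.31742096  0.24048073] [-3.14153175e+00  5.70495416e-04  2.72232994e+00]
pile_top 0.94 [320. 143.] xy 0.5055 -0.2919 size [0.0695 0.0694] ang -23.2
carton_a 0.67 [321. 282.] xy 0.563 -0.317 size [0.0666 0.0658] ang -24.0
```

View pics/w3.png

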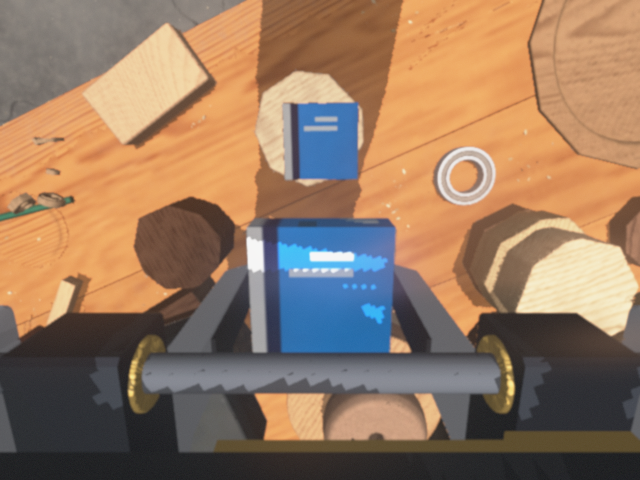

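```bash
python3 - <<'E'
from h import *
go([.5055,-.2919,.10],np.pi-np.radians(23.2))
E
```

```text
row [ 2.25 -0.05  4.67 -0.    0.   -0.15] j6~ -1.69 rows>= 3.7
```

Request:
step_arm --plan '[[[1,0,0,0,0,0],[1.9,0,0.3,0,0,-0.15],[2.25,-0.05,1,0,0,-0.15],[2.25,-0.05,1.8,0,0,-0.15],[2.25,-0.05,2.8,0,0,-0.15],[2.25,-0.05,3.8,0,0,-0.15],[2.25,-0.05,4.6,0,0,-0.15],[2.25,-0.05,4.6,0,0,-0.15]]]'

```text
time_s: 13.27
ee_pos: [0.5036, -0.2907, 0.0974]
eef_rot: [3.14, -0.007, 2.737]
force: [-1.1, 0.9, -1.0]
grip_width: 0.0687
grip_force: 16.0
```

Request:
step_arm --plan '[[[0,0,0,0,0,0],[0,0,0,0,0,0],[0,0,0,0,0,0],[0,0,0,0,0,0]]]'

```text
time_s: 13.6
ee_pos: [0.5061, -0.2924, 0.1036]
eef_rot: [-3.141, 0.002, 2.737]
force: [-0.3, 0.9, -2.0]
grip_width: 0.0688
grip_force: 16.0
```

```bash
python3 - <<'E'
from h import *
print(pose()[0],ctrl.get_obs()["eef_rot"])
cv2.imwrite("pics/w4.png",ctrl.camera("wrist")[:,:,::-1])
cv2.imwrite("pics/s4.png",ctrl.camera("scene")[260:400,320:500,::-1].repeat(4,0).repeat(4,1))
go([.5055,-.2919,.0735],np.pi-np.radians(23.2))
E
```

```text
[ 0.50610472 -0.29242836  0.10362712] [-3.14112489e+00  2.47305915e-03  2.73667632e+00]
row [ 0.02  0.01  0.98 -0.    0.01 -0.  ] j6~ -1.69 rows>= 0.7
```

View pics/w4.png

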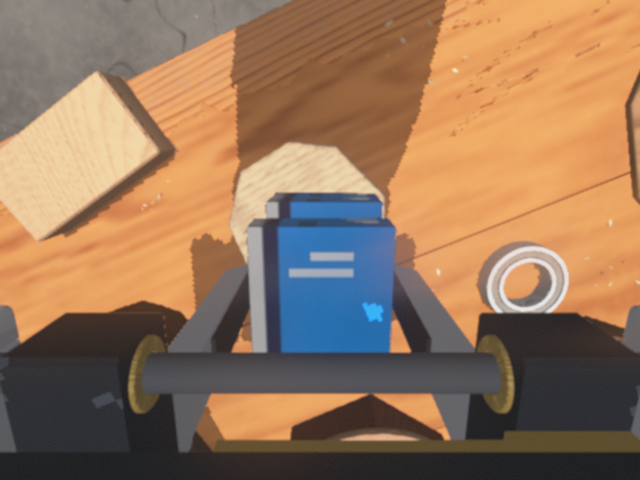

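Request:
step_arm --plan '[[[0,0,0.25,0,0,0],[0,0,0.5,0,0,0],[0,0,0.7,0,0,0],[0,0,0.8,0,0,0],[0,0,0.8,0,0,0],[0,0,0.8,0,0,0],[0,0,0.8,0,0,0],[0,0,0.8,0,0,0]]]'

```text
time_s: 14.37
ee_pos: [0.5056, -0.2921, 0.0782]
eef_rot: [-3.141, 0.0, 2.737]
force: [0.4, 1.1, -1.0]
grip_width: 0.0683
grip_force: 16.0
```

Request:
step_arm --plan '[[[0,0,0.06,0,0,0],[0,0,0.1,0,0,0],[0,0,0.14,0,0,0],[0,0,0.14,0,0,0],[0,0,0.14,0,0,0],[0,0,0.14,0,0,0]]]'

```text
time_s: 14.87
ee_pos: [0.5056, -0.2921, 0.0742]
eef_rot: [-3.142, 0.0, 2.737]
force: [-1.9, 0.4, 5.4]
grip_width: 0.069
grip_force: 16.0
```

Request:
step_arm --plan '[[[0,0,0,0,0,0],[0,0,0,0,0,0],[0,0,0,0,0,0],[0,0,0,0,0,0],[0,0,0,0,0,0],[0,0,0,0,0,0],[0,0,0,0,0,0]]]' --grip 1

```text
time_s: 15.45
ee_pos: [0.5055, -0.2921, 0.0737]
eef_rot: [-3.142, -0.0, 2.737]
force: [0.1, 0.0, 0.3]
grip_width: 0.0945
grip_force: 0.0
```

Request:
step_arm --plan '[[[0,0,-0.5,0,0,0],[0,0,-1.2,0,0,0],[0,0,-2.2,0,0,0],[0,0,-3.2,0,0,0],[-0.6,0,-4.2,0,0,0],[-1.4,0,-5.2,0,0,0],[-2.3,0,-5.8,0,0,0],[-2.3,0,-5.8,0,0,0]]]'

```text
time_s: 16.12
ee_pos: [0.5723, -0.3208, 0.252]
eef_rot: [-3.141, 0.007, 2.737]
force: [0.2, -0.8, -1.1]
grip_width: 0.0942
grip_force: 0.0
```

Request:
step_arm --plan '[[[0,0,0,0,0,0],[0,0,0,0,0,0],[0,0,0,0,0,0]]]'

```text
time_s: 16.37
ee_pos: [0.568, -0.3188, 0.2465]
eef_rot: [3.141, -0.002, 2.737]
force: [-1.2, 0.2, -0.2]
grip_width: 0.0939
grip_force: 0.0
```

```bash
python3 - <<'E'
from h import *
print(pose()[0],ctrl.get_obs()["eef_rot"])
wfit("pile_top",.0875,None,"w5")
wfit("carton_a",.0875,None)
go([.42,0,.25],np.pi)
E
```

```text
[ 0.56803111 -0.31880356  0.24649551] [ 3.14123258e+00 -2.28602000e-03  2.73656972e+00]
row [ 8.74  7.82 -0.08  0.   -0.   -3.87] j6~ -1.57 rows>= 8.4
```

View pics/w5.png

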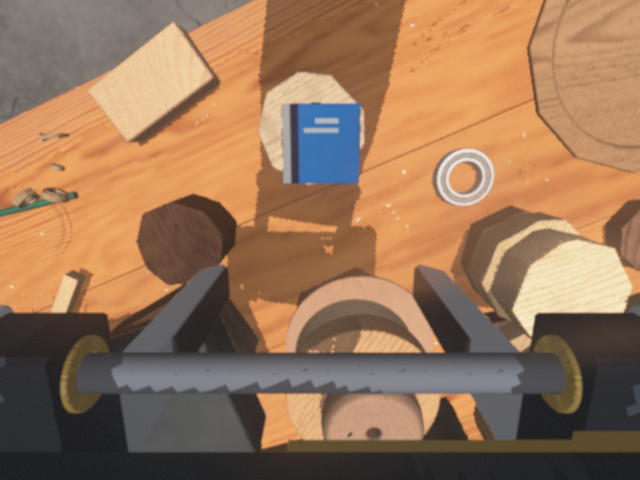

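```bash
python3 - <<'E'
from h import *
K,R,c=wcam();d=R@np.linalg.inv(K)@np.array([321,143.5,1]);print(c+d*(.0875-c[2])/d[2])
go([.42,0,.25],np.pi)
go([.4074,.3295,.2],np.pi+np.radians(16))
E
```

```text
[ 0.50761453 -0.29388086  0.0875    ]
row [ 8.74  7.82 -0.08  0.   -0.   -3.87] j6~ -1.57 rows>= 8.4
row [13.45 17.75  1.59  0.   -0.   -6.53] j6~ -1.17 rows>= 16.1
```

Request:
step_arm --plan '[[[1.1,0.9,0,0,0,-0.4],[2.2,1.9,0,0,0,-0.9],[3.3,2.9,0,0,0,-1.4],[4.4,3.9,0,0,0,-1.9],[5.5,4.9,0,0,0,-2.4],[6.6,5.9,0,0,0,-2.9],[7.7,6.9,0,0,0,-3.4],[8.7,7.8,0,0,0,-3.9]]]'

```text
time_s: 17.23
ee_pos: [0.4269, -0.0156, 0.2477]
eef_rot: [-3.142, 0.0, -3.136]
force: [0.0, 0.1, -0.4]
grip_width: 0.0939
grip_force: 0.0
```

```bash
python3 - <<'E'
from h import *
go([.4074,.3295,.2],np.pi+np.radians(16))
E
```

```text
row [ 0.59 11.51  1.59 -0.    0.   -2.61] j6~ -1.17 rows>= 8.4
```

Request:
step_arm --plan '[[[0.1,1.3,0,0,0,-0.3],[0.2,2.6,0,0,0,-0.6],[0.3,3.9,0,0,0,-1],[0.4,5.2,0,0,0,-1.4],[0.5,6.5,0.3,0,0,-1.8],[0.6,7.8,0.7,0,0,-2.2],[0.6,9.1,1.1,0,0,-2.6],[0.6,10.3,1.5,0,0,-2.6]]]'

```text
time_s: 17.9
ee_pos: [0.4085, 0.2941, 0.2024]
eef_rot: [3.141, 0.001, -2.863]
force: [1.0, -0.6, 0.6]
grip_width: 0.0941
grip_force: 0.0
```

Request:
step_arm --plan '[[[0,0,0,0,0,0],[0,0,0,0,0,0]]]'

```text
time_s: 18.07
ee_pos: [0.4085, 0.2928, 0.2018]
eef_rot: [-3.141, -0.002, -2.863]
force: [-1.2, -0.5, 0.8]
grip_width: 0.0934
grip_force: 0.0
```

```bash
python3 - <<'E'
from h import *
wfit("carton_a",.0205,None)
go([.4074,.3295,.05],np.pi+np.radians(16))
E
```

```text
carton_a 0.73 [356. 223.] xy 0.4071 0.3286 size [0.0726 0.0678] ang 15.9
row [-0.28  1.24  5.1  -0.    0.   -0.04] j6~ -1.17 rows>= 3.8
```

Request:
step_arm --plan '[[[-0.25,1.2,0.6,0,0,0],[-0.25,1.2,1.6,0,0,0],[-0.25,1.2,2.6,0,0,0],[-0.25,1.2,3.6,0,0,0],[-0.25,1.2,4.5,0,0,0],[-0.25,1.2,5.1,0,0,0],[-0.25,1.2,5.1,0,0,0],[-0.25,1.2,5.1,0,0,0]]]'

```text
time_s: 18.83
ee_pos: [0.4073, 0.3277, 0.0504]
eef_rot: [-3.142, -0.0, -2.867]
force: [0.2, 0.1, 0.1]
grip_width: 0.0938
grip_force: 0.0
```

```bash
python3 - <<'E'
from h import *
wfit("carton_a",.0205,None)
go([.4074,.3295,.005],np.pi+np.radians(16))
E
```

```text
row [ 0.01  0.03  1.56  0.01  0.02 -0.04] j6~ -1.17 rows>= 1.1
```

Request:
step_arm --plan '[[[0,0.03,0.6,0,0,0],[0,0.03,1.1,0,0,0],[0,0.03,1.5,0,0,0],[0,0.03,1.5,0,0,0]]]'

```text
time_s: 19.27
ee_pos: [0.4062, 0.329, 0.0039]
eef_rot: [-3.141, -0.001, -2.866]
force: [0.1, -0.2, -0.8]
grip_width: 0.0939
grip_force: 0.0
```

Request:
step_arm --plan '[[[0,0,0,0,0,0],[0,0,0,0,0,0],[0,0,0,0,0,0],[0,0,0,0,0,0],[0,0,0,0,0,0],[0,0,0,0,0,0],[0,0,0,0,0,0],[0,0,0,0,0,0]]]' --grip 0 --squeeze 17

```text
time_s: 19.93
ee_pos: [0.4069, 0.3297, 0.0055]
eef_rot: [3.141, 0.001, -2.866]
force: [-0.9, -1.5, 6.7]
grip_width: 0.0683
grip_force: 17.0
```

Request:
step_arm --plan '[[[0,0,-0.4,0,0,0],[0,0,-0.9,0,0,0],[0,0,-1.4,0,0,0],[0,0,-1.9,0,0,0],[0,0,-2.4,0,0,0],[0,0,-2.9,0,0,0],[0,0,-3.3,0,0,0],[0,0,-3.3,0,0,0]]]'

```text
time_s: 20.6
ee_pos: [0.4071, 0.3299, 0.1064]
eef_rot: [3.141, 0.003, -2.866]
force: [0.3, 0.3, -4.2]
grip_width: 0.0685
grip_force: 17.0
```

```bash
python3 - <<'E'
from h import *
print(ctrl.get_obs()["force"])
ctrl.camera("top")
for r in ctrl.masks_of("plate_low","top"):
    p=np.argwhere(r["pixels"]);print(r["confidence"],ray("top",p.mean(0)[::-1],.015))
go([.545,.054,.11],np.pi+np.radians(16))
E
```

```text
[ 0.32746543  0.32960092 -4.24777274]
row [ -1.95 -10.09  -0.21  -0.    -0.    -0.03] j6~ -1.75 rows>= 7.4
```

Request:
step_arm --plan '[[[0.3,-0.9,-0.3,0,0,0],[0.6,-2,-0.6,0,0,0],[0.9,-3.1,-1,0,0,0],[1.2,-4.2,-1,0,0,0],[1.5,-5.3,-1,0,0,0],[1.7,-6.3,-1,0,0,0],[1.9,-7.0,-1,0,0,0],[2.0,-7.3,-1,0,0,0]]]'

```text
time_s: 21.37
ee_pos: [0.4078, 0.1002, 0.1329]
eef_rot: [-3.141, -0.002, -2.868]
force: [0.3, -0.3, -5.5]
grip_width: 0.0687
grip_force: 17.0
```

```bash
python3 - <<'E'
from h import *
go([.545,.053,.11],np.pi+np.radians(16))
E
```

```text
row [-3.98 -2.75  0.76 -0.   -0.02 -0.05] j6~ -1.75 rows>= 3.5
```

Request:
step_arm --plan '[[[-0.5,-0.4,0.1,0,0,0],[-1.2,-0.8,0.3,0,0,0],[-1.9,-1.3,0.5,0,0,0],[-2.6,-1.8,0.7,0,0,0],[-3.2,-2.2,0.7,0,0,0],[-3.7,-2.6,0.7,0,0,0],[-4.0,-2.75,0.7,0,0,0],[-4.0,-2.75,0.7,0,0,0]]]'

```text
time_s: 22.03
ee_pos: [0.5472, 0.0557, 0.1115]
eef_rot: [3.141, -0.001, -2.866]
force: [0.2, 0.7, -5.2]
grip_width: 0.0687
grip_force: 17.0
```

Request:
step_arm --plan '[[[0,0,0,0,0,0],[0,0,0,0,0,0],[0,0,0,0,0,0],[0,0,0,0,0,0],[0,0,0,0,0,0],[0,0,0,0,0,0],[0,0,0,0,0,0],[0,0,0,0,0,0]]]'

```text
time_s: 22.7
ee_pos: [0.5463, 0.0557, 0.1128]
eef_rot: [-3.142, 0.0, -2.866]
force: [-0.5, 0.3, -5.3]
grip_width: 0.0686
grip_force: 17.0
```

```bash
python3 - <<'E'
from h import *
o=ctrl.get_obs();print(pose()[0],np.abs(o["joint_vel"]).max())
cv2.imwrite("pics/s6.png",ctrl.camera("scene")[150:390,160:480,::-1].repeat(2,0).repeat(2,1))
for q in("bare_bearing","pile_top","carton_a"):wfit(q,.016 if q[0]=="b" else .0875,None,"w6")
E
```

```text
[0.54630385 0.05574273 0.11281438] 0.002828645981980348
bare_bearing 0.84 [ 46. 222.] xy 0.5993 -0.1529 size [0.0657 0.0566] ang 3.9
carton_a 0.58 [320. 283.] xy 0.5593 0.0581 size [0.0837 0.0867] ang 15.8
```

View pics/s6.png

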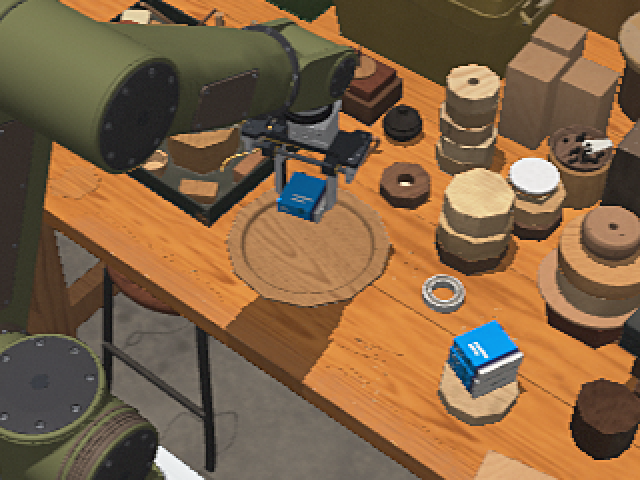

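View pics/w6.png

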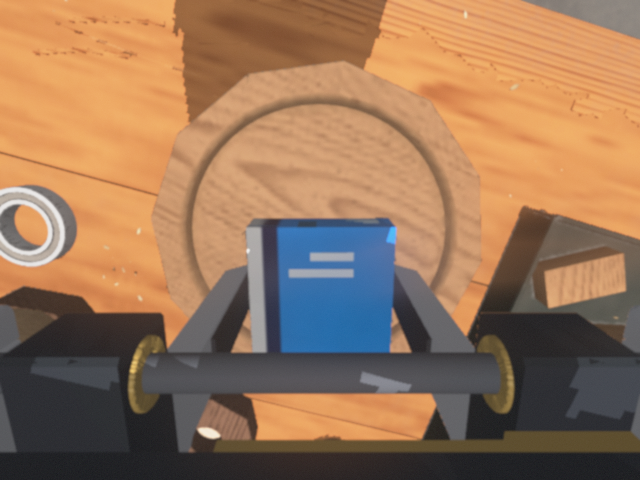

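```bash
python3 - <<'E'
from h import *
K,R,c=wcam()
def w(u,v,z=.021):
    d=R@np.linalg.inv(K)@np.array([u,v,1]);return (c+d*(z-c[2])/d[2])[:2]
P=np.array([w(*q) for q in((155,215),(480,180),(340,62),(248,75),(432,98),(180,135),(163,270),(478,255))],np.float32)
print(cv2.minEnclosingCircle(P),cv2.fitEllipse(P))
E
```

```text
((0.5428920388221741, 0.05142722651362419), 0.12274647504091263) ((0.5441248416900635, 0.05246175825595856), (0.23728613555431366, 0.24551653861999512), 36.54118728637695)
```

Plate centre is (0.543, 0.052), about 5 mm from the held carton. Handing in.

```bash
python3 -c "
from station import ctrl
print(ctrl.hand_in())"
```

```text
the job is handed in; nothing more can be done
None
```

I handed the job in at about 23 s: the right carton was the lighter and is stacked square on the pile (about 3 mm off by camera), and the heavier left one is held level about 10.5 cm above the plate's middle (about 5 mm off centre); the right one went from its test lift straight to the pile without being set down again, and the hand-in returned no verdict.

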